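# Gauge a specimen slide and hold it flush on the tilted stage

## Robot

A 7-joint arm with a two-finger parallel gripper is mounted at the origin on the work surface. World frame = base frame: x ahead of the robot, y to its left, z up, the work surface at z = 0. Lengths are in m, angles in rad, forces in N, time in s.
With the tool pointing down it reaches from about 0.425 to 0.875 m from the base axis. Payload 4.7 kg.
Tool frame: the origin (TCP) lies at the very end of the fingers, on their centre line; the grasp point (between the pads) lies 19 mm behind it (grip_point_offset is the distance from the TCP to the grasp point, in m); x points along the fingers, z is the direction in which the jaws open and shut, and the axes are right-handed (so a half turn about x gives the same grasp; the last joint's range is limited). The gripper opens to 87 mm and grips with 3 to 60 N. Pads are 19 mm wide; open, the fingers measure 117 mm over their backs; the gripper's body (75 mm by 190 mm) begins 51 mm behind the grasp point.
Start: joints at [-1.175, 0.321, -0.07, 1.45, 0.023, 1.371, -0.057], TCP at [0.242, 0.603, 0.223] pointing down, gripper open.
Joint ranges: [-2.86, 2.86], [-0.3, 2.09], [-1.38, 1.24], [0.06, 2.45], [-1.56, 4.7], [0.09, 2.05], [-2.69, 2.69]. Speed limits (rad/s): [2.57, 2.57, 3.14, 3.14, 3.14, 3.14, 3.14].

## Interface

Orientations are given as a rotation vector (axis times angle).
In Python, from bench import get_state, get_image, calibration, close_job, grip_point_offset gives the robot as it stands.
- The arm moves only by the tool play_rows, never from a script. Its argument "targets" is a list of rows, each an object with "claw": the closure, from 0 (fully open) to 1 (shut); "linear": the shift along the tool's x, y, z as a fraction of full scale, a list of three; "rotation": the turn, a rotation vector about the tool's x, y, z as a fraction of full scale, a list of three. In form: [{"claw": claw, "linear": [x, y, z], "rotation": [wx, wy, wz]}, ...]. A call has 1 to 10 rows; each row shifts and turns the pose as measured when the row begins, along the tool's axes as they then stand; what a row does not reach is not made up. Full scale, the value 1, is 2.5 cm for a shift and 90 degrees for a turn. A row lasts 1/12 s, in which the tool goes at most 41.7 mm and 7.16 degrees, less where a joint would pass 70% of its speed; a pose out of reach is approached as far as the arm can. A call with a number of a shift or a turn outside -1 to 1 is refused whole. A call with a gripper value outside its range is refused whole. The fingers move at their own pace and stop on an object; "newtons" is the grip in N (left out, the last holds). Time passes only in rows, so rows that do not move let the fingers close. It gives the time, the measured TCP pose, the force and the opening at its end, in the units of the state.
- get_state(): the state, without advancing time (a new reading comes with each control period).
- get_image(name): name is "scene" or "side" or "wrist"; returns the picture (480x640x3 uint8, blue, green, red); there is no depth.
- calibration(name): a dict with "fx", "fy", "cx", "cy" (pixels), "rvec" (rotation vector, rad) and "tvec" (3), from world to camera coordinates, as OpenCV has them; the wrist camera has in their place "hand_eye" (4x4, takes a point from camera to tool coordinates, whose origin is the TCP and whose axes are the tool frame's). Camera axes: x right, y down, z forward; pixel columns grow to the right and rows downward; lengths in m; the calibration is good to about 2 mm. A picture is of the moment at which its call begins: read the wrist's pose just before it. calibration takes no time and is no camera call.
- close_job(): hands the job in, once; it reports no verdict.
The state is a dict: "time": time; "joint_positions": joint angles; "qd": joint speeds; "joint_torque": joint torques, N m; "position": TCP position; "tool_rot": TCP orientation; "ft_force": force on the tool from outside, world axes, zero at the start; "torque": the same for the moment, N m; "grip_width": opening from 0.0 (shut) to 1.0 (fully open).
Only numpy, scipy, OpenCV 4.12 (cv2) and the standard library are available. Lean on these libraries where they do the work, as an engineer would, in place of code of your own. Each camera call takes 0.05 s, during which the arm holds its last target. There are 200 camera calls.

## Task

Push the height gauge's knob down until its sprung foot rests on the specimen slide, pause there about a second so it can be read, and let it spring back up. Then take the slide by its grip, draw it out from under the foot, tilt it to the slope of the stage and hold it with light pressure flat against the middle of the stage's sloping face, underside flush all over and its length running up the slope (either end up). Finish while still gripping it and pressing it there; do not shift the stage's slope or disturb the other things on the bench.

Things in the scene. Friction and masses are not known exactly. Their poses are not given: they have to be found in the camera images.
- gauge: Height gauge, fixed. Base (anvil) 200 (x) x 90 (y) x 16 mm thick; origin: centre of its underside; z up, x from the free front end to the column at the back (x = 80 mm, 151 mm tall). A grey arm 34 mm wide covers x = -5..95 mm, z = 95..125 mm; the sprung foot hangs from it at x = 15 mm, y = 0. The slide starts flat on the anvil. Gauge and stage may swap sides of the bench.
- gauge_foot (a joint): Spindle travel straight down, m: 0 = up at rest (underside of the 16 mm wide foot 52 mm above the bench, 30 mm above the slide's upper face); about 0.030 = foot rests on the slide; 0.036 = on the bare anvil. A spring lifts it when let go: about 1.5 N starts it, about 4 N holds it 30 mm down; further force goes into the slide.
- gauge_knob (a point): Centre of the flat top of the round black knob (30 mm across, 15 mm tall) on top of the gauge's spindle, where it is pushed down; 175 mm above the bench when up. It moves with the spindle.
- slide: Loose specimen slide, 98 to 182 g: metal strip 130 (x) x 40 (y) x 6 mm. Origin: centre of its flat underside; z out of its upper face. Black upright finger grip on top at x = -40 mm, y = 0: 30 (x) x 12 (y) mm, top 42 mm above the underside. At the start its +x end lies under the gauge foot, with 30 mm of headroom, the grip towards the gauge's front (-x): lift a little, then draw out frontwards.
- stage: Tilting stage, fixed to the bench: base 190 (x) x 110 (y) x 14 mm, two low cheeks with black clamp knobs at its sides. Origin: centre of the base's underside; z up, x towards the back (the end the face rises to).
- stage_face (a point): Centre of the flat upper face of the stage's plain steel plate, 170 mm long (x, up the slope) x 90 mm wide (y, level), 10 mm thick; z is the outward normal. Its lower edge is hinged 40 to 50 mm above the bench at stage x = -85 mm; it rises to the back at 0.3 to 0.6 rad, different each time. The hinge is clamped stiff (gives way only at about 29 N on the upper edge).
- phone: Bystander: black phone lying flat, 150 x 74 x 9 mm; origin at the centre of its underside. Leave alone.
- meter: Bystander: yellow hand-held multimeter lying flat, 170 x 85 x 36 mm (dial top to 43 mm); origin at the centre of its underside. Leave alone.
- eyepiece: Bystander: black microscope eyepiece standing upright, diameter 42 mm, 52 mm tall; origin at the centre of its underside. Leave alone.
- cap: Bystander: round black cap, diameter 40 mm, 24 mm tall; origin at the centre of its underside. Leave alone.
- specimen_box: Bystander: small grey specimen box with a clear lid, 75 x 55 x 29 mm; origin at the centre of its underside. Leave alone.
- bottle: Bystander: white round bottle, diameter 52 mm, 120 mm tall; origin at the centre of its underside. Leave alone.
- mouse: Bystander: black computer mouse, about 75 x 60 x 36 mm; origin at the centre of its underside. Leave alone.
Not all that is in view belongs to the job. What is shaped like the slide but blue, orange or red is not meant.

How it is judged:
By the outcome, as a careful person would: the job done as asked, in the order asked, and still so for the second after the job is handed in, while the arm keeps its last pose, push and grip.
It also fails if it takes over 61 s, if anything falls off the work surface, if the arm or the gripper's body presses on something with over 40 N, if the wrist force passes 120 N, or if a joint passes its speed limit or range.

## Working session

There is one attempt and no reset: what is moved stays moved. The work goes in short steps, Python scripts to look and compute and a tool call to move; the robot and the scene stay as the last step left them, time stands still between calls to the robot, and variables do not carry over. Pictures are saved under pics/ and viewed, about 8 in all and at most 12, crops included, and the job is handed in when it is done.

Besides the shell and the picture viewer there is one more tool, called as a command line: name --argument value ..., lists and objects as JSON in quotes. play_rows: Moves the arm, as the interface text tells. Shift numbers are shares of 2.5 cm and turn numbers shares of 90 degrees, none past 1 either way. Its arguments: {"type":"object","properties":{"targets":{"type":"array"},"newtons":{"type":"number"}},"required":["targets"]}

```bash
mkdir -p pics; ls; cat > h.py <<'E'
import numpy as np,cv2
from bench import *
from scipy.spatial.transform import Rotation as R
def cam(n,st=None):
    c=calibration(n);K=np.array([[c['fx'],0,c['cx']],[0,c['fy'],c['cy']],[0,0,1.]])
    if 'rvec' in c:
        Rm=cv2.Rodrigues(np.array(c['rvec'],float))[0];t=np.array(c['tvec'],float).ravel()
        return K,Rm,t
    H=np.array(c['hand_eye']);st=st or get_state()
    T=np.eye(4);T[:3,:3]=R.from_rotvec(st['tool_rot']).as_matrix();T[:3,3]=st['position']
    W=np.linalg.inv(T@H);return K,W[:3,:3],W[:3,3]
def ray(C,p):
    K,Rm,t=C;d=Rm.T@np.linalg.inv(K)@[p[0],p[1],1.];return -Rm.T@t,d/np.linalg.norm(d)
def onz(C,p,z):
    o,d=ray(C,p);return o+d*(z-o[2])/d[2]
def tri(obs):
    A=np.zeros((3,3));b=np.zeros(3)
    for C,p in obs:
        o,d=ray(C,p);M=np.eye(3)-np.outer(d,d);A+=M;b+=M@o
    x=np.linalg.solve(A,b);return x,[np.round(proj(C,x)-p,1) for C,p in obs]
def proj(C,X):
    K,Rm,t=C;u=K@(Rm@np.asarray(X)+t);return u[:2]/u[2]
E
python3 - <<'E'
from h import *
for n in('scene','side','wrist'):
    s=get_state();im=get_image(n);cv2.imwrite(f'pics/{n}0.png',im);C=cam(n,s);print(n,C[0].diagonal(),ray(C,(320,240)))
s=get_state();print(s,grip_point_offset);print(R.from_rotvec(s['tool_rot']).as_matrix().round(3))
E
```

```text
pics
scene [586.51443003 586.51443003   1.        ] (array([1.43432464, 0.79499804, 0.98914849]), array([-0.62026201, -0.53412085, -0.57444752]))
side [574.08133364 574.08133364   1.        ] (array([-0.08539469, -1.06059589,  1.26886841]), array([ 0.36240052,  0.62862057, -0.68811485]))
wrist [421.83454022 421.83454022   1.        ] (array([0.17804242, 0.62786944, 0.38371481]), array([ 0.23743059, -0.09969368, -0.96627526]))
{'time': 0.15, 'joint_positions': array([-1.17493203,  0.32160588, -0.07009374,  1.45139243,  0.02257357,
        1.37079385, -0.05688679]), 'qd': array([ 0.00068875, -0.00233462,  0.00044478, -0.00206159, -0.0008361 ,
        0.0016628 , -0.00150445]), 'joint_torque': array([ 4.20864444e-04, -4.91793180e+01, -4.04140698e-01, -3.12881184e+01,
       -6.39658864e-02,  4.03639837e-02,  1.20473746e-04]), 'position': array([0.24203717, 0.60280883, 0.22174442]), 'tool_rot': array([-0.92442576,  1.36711361,  0.92304248]), 'ft_force': array([-0.45832519, -0.15822311, -0.14381204]), 'torque': array([0.02567688, 0.02671808, 0.053532  ]), 'grip_width': 1.0002178719324317} 0.0187
[[-0.    -0.928  0.373]
 [-0.001  0.373  0.928]
 [-1.    -0.    -0.001]]
```

View pics/scene0.png

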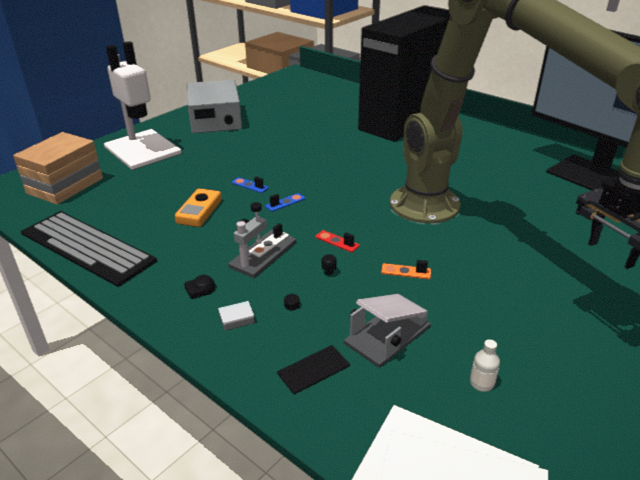

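View pics/side0.png

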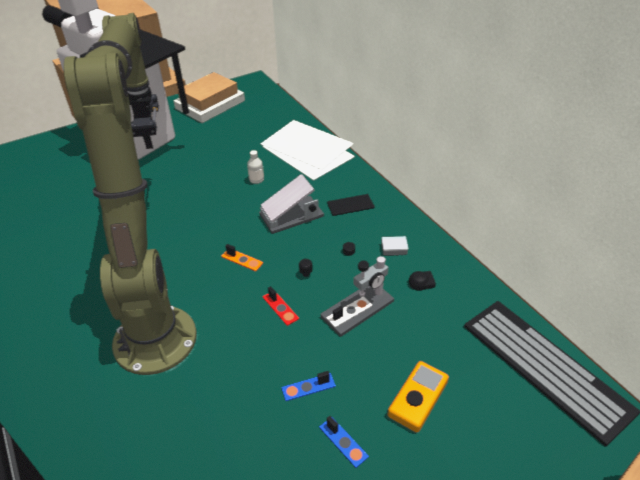

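The scene view shows the gauge at about (262,240) and the stage at (390,325). The side view shows the gauge at (360,300) and the stage at (290,205). The coloured look-alike slides are separate from both. Next I'll enlarge the gauge and the stage in both views.

```bash
python3 - <<'E'
import cv2,numpy as np
a=cv2.imread('pics/scene0.png');b=cv2.imread('pics/side0.png')
def c(im,x,y,w=100,h=75):return cv2.resize(im[y:y+h,x:x+w],(400,300),interpolation=cv2.INTER_CUBIC)
cv2.imwrite('pics/z0.png',np.vstack([np.hstack([c(a,215,200),c(b,310,255)]),np.hstack([c(a,340,288),c(b,247,165)])]))
E
```

```text
(no output)
```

View pics/z0.png

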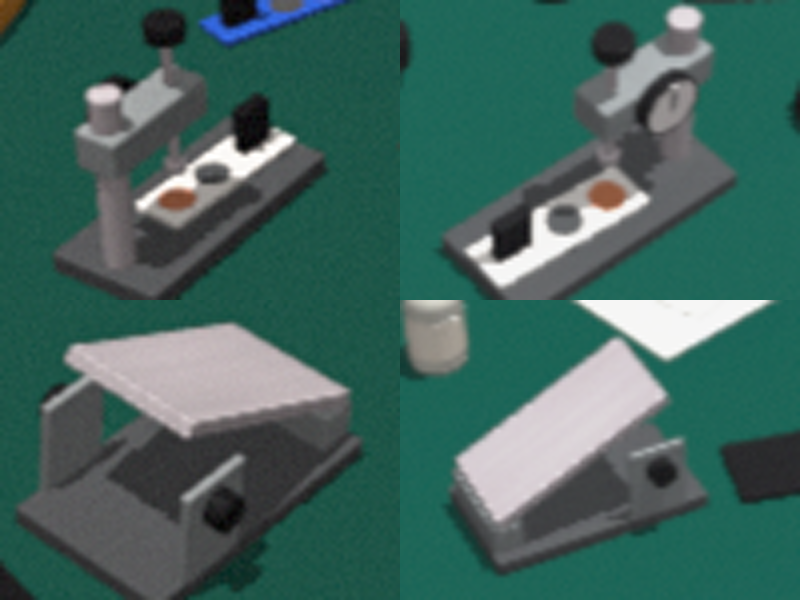

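```bash
python3 - <<'E'
from h import *
A=cam('scene');B=cam('side')
def t(n,p,q,oA,oB):
    p=np.array(p)/4+oA;q=np.array(q)/4+oB
    x,r=tri([(A,p),(B,q)]);print(n,x.round(4),r);return x
gA,gB=(215,200),(310-100,255);sA,sB=(340,288-75),(247-100,165-75)
k=t('knob',(165,21),(613,37),gA,gB)
t('anvR',(325,157),(445,245),gA,gB)
t('colTop',(103,95),(684,16),gA,gB)
for z,n,c,p in[(.016,'A anvil front-r',0,(325,157)),(.016,'A anvil bk',0,(55,258)),(.016,'B front-l',1,(445,240)),(.016,'B back r',1,(737,178)),(.022,'B sl fl',1,(468,252)),(.022,'B sl fr',1,(497,290)),(.022,'B sl br',1,(648,203)),(.022,'B sl bl',1,(613,170)),(.022,'A sl',0,(295,138)),(.064,'griptop B',1,(512,214)),(.058,'griptop A',0,(254,103))]:
    print(n,onz((A,B)[c],np.array(p)/4+((gA,gB)[c]),z).round(4))
P=[t('HL',(68,350),(668,398),sA,sB),t('HR',(192,430),(617,340),sA,sB),t('Lr',(232,323),(513,519),sA,sB),t('Ll',(350,392),(457,462),sA,sB)]
m=np.mean(P,0);u=P[0]+P[1]-P[2]-P[3];v=P[1]+P[3]-P[0]-P[2]
print(m,np.linalg.norm(u)/2,np.linalg.norm(v)/2,np.arctan2(u[2],np.hypot(u[0],u[1])),np.arctan2(u[1],u[0]),np.arctan2(-v[0],v[1]),v)
E
```

```text
knob [ 0.54   -0.199   0.1724] [array([-0.6,  0.1]), array([-0.6, -0.1])]
anvR [ 0.4198 -0.1741  0.0085] [array([-1.1,  0.2]), array([-1.1, -0.2])]
colTop [ 0.6053 -0.1912  0.1502] [array([-0.4,  0. ]), array([-0.3, -0. ])]
A anvil front-r [ 0.4248 -0.1651  0.016 ]
A anvil bk [ 0.6322 -0.2256  0.016 ]
B front-l [ 0.4212 -0.1779  0.016 ]
B back r [ 0.6268 -0.2397  0.016 ]
B sl fl [ 0.4268 -0.1995  0.022 ]
B sl fr [ 0.4264 -0.2378  0.022 ]
B sl br [ 0.5569 -0.2292  0.022 ]
B sl bl [ 0.5531 -0.191   0.022 ]
A sl [ 0.4272 -0.1922  0.022 ]
griptop B [ 0.4518 -0.2165  0.064 ]
griptop A [ 0.4511 -0.2082  0.058 ]
HL [0.6239 0.2032 0.1195] [array([-0.7,  0.2]), array([-0.5, -0.2])]
HR [0.6296 0.2936 0.1172] [array([-0.2,  0.1]), array([-0.1, -0. ])]
Lr [0.4797 0.2162 0.0505] [array([-2.5,  0.9]), array([-1.9, -0.7])]
Ll [0.4781 0.3049 0.046 ] [array([-0.9,  0.3]), array([-0.6, -0.3])]
[0.55282234 0.25448464 0.08326905] 0.16408037428600789 0.08965873657795355 0.44160941308195245 -0.08175796588409123 -0.022837266853631077 [ 0.00409179  0.17914066 -0.00682919]
```

play_rows --targets '[{"claw": 1, "linear": [-0.2, 0, 0], "rotation": [-0.075, 0, 0]}, {"claw": 1, "linear": [-0.2, 0, 0], "rotation": [-0.075, 0, 0]}, {"claw": 1, "linear": [-0.2, 0, 0], "rotation": [-0.075, 0, 0]}, {"claw": 1, "linear": [-0.2, 0, 0], "rotation": [-0.075, 0, 0]}, {"claw": 1, "linear": [0, -0.5, -1], "rotation": [0, 0, 0]}, {"claw": 1, "linear": [0, -0.5, -1], "rotation": [0, 0, 0]}, {"claw": 1, "linear": [0, -0.5, -1], "rotation": [0, 0, 0]}, {"claw": 1, "linear": [0, -0.5, -1], "rotation": [0, 0, 0]}, {"claw": 1, "linear": [0, -0.5, -1], "rotation": [0, 0, 0]}, {"claw": 1, "linear": [0, -0.5, -1], "rotation": [0, 0, 0]}]'

```text
time: 0.98
position: [0.3284, 0.4616, 0.2366]
tool_rot: [-1.304, 1.156, 1.308]
ft_force: [0.5, 0.8, 0.3]
grip_width: 0.323
```

play_rows --targets '[{"claw": 1, "linear": [0, -0.5, -1], "rotation": [0, 0, 0]}, {"claw": 1, "linear": [0, -0.5, -1], "rotation": [0, 0, 0]}, {"claw": 1, "linear": [0, -0.5, -1], "rotation": [0, 0, 0]}, {"claw": 1, "linear": [0, -0.5, -1], "rotation": [0, 0, 0]}, {"claw": 1, "linear": [0, -0.5, -1], "rotation": [0, 0, 0]}, {"claw": 1, "linear": [0, -0.5, -1], "rotation": [0, 0, 0]}, {"claw": 1, "linear": [0, 0, 0], "rotation": [0, 0, 0]}]'

```text
time: 1.57
position: [0.429, 0.3074, 0.2351]
tool_rot: [-1.301, 1.164, 1.3]
ft_force: [0.9, 0.4, -0.4]
grip_width: 0.006
```

```bash
python3 - <<'E'
from h import *
import json
s=get_state();im=get_image('wrist');cv2.imwrite('pics/w1.png',im)
json.dump({k:np.array(s[k]).tolist() for k in('position','tool_rot')},open('w1.json','w'))
print(s['position'],R.from_rotvec(s['tool_rot']).as_matrix().round(3),s['joint_positions'].round(2))
C=cam('wrist',s);print([proj(C,p).round() for p in ([.624,.203,.1195],[.63,.294,.117],[.48,.216,.05],[.478,.305,.046])])
E
```

```text
[0.42896428 0.3074266  0.23512025] [[-0.009 -0.993 -0.121]
 [-0.011 -0.12   0.993]
 [-1.     0.01  -0.01 ]] [-0.76  0.06  0.09  1.73 -0.    1.36  1.02]
[array([162., 458.]), array([277., 474.]), array([212., 260.]), array([315., 269.])]
```

View pics/w1.png

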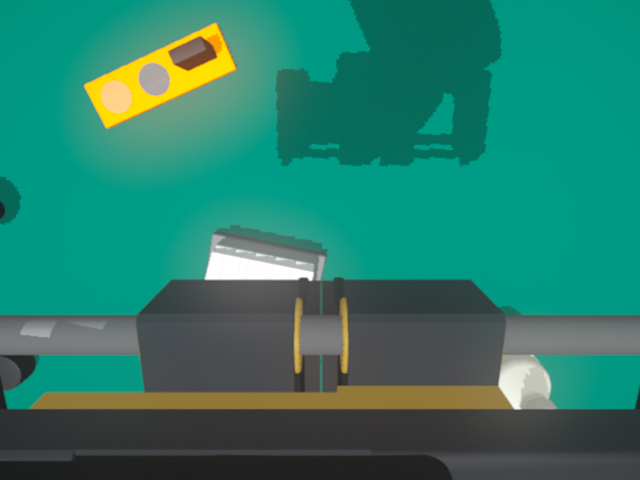

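The wrist camera looks back towards the robot, and the plate's low edge shows at about (212,245) to (322,270). I'll move out past the stage so the whole face comes into view.

play_rows --targets '[{"claw": 1, "linear": [0, -1, -0.25], "rotation": [0.01, 0, 0]}, {"claw": 1, "linear": [0, -1, -0.25], "rotation": [-0.01, 0, 0]}, {"claw": 1, "linear": [-0.1, -1, -0.25], "rotation": [-0.01, 0, 0]}, {"claw": 1, "linear": [-0.1, -1, -0.25], "rotation": [0, 0, 0]}, {"claw": 1, "linear": [-0.1, -1, -0.25], "rotation": [0, 0, 0]}, {"claw": 1, "linear": [-0.1, -1, -0.25], "rotation": [0, 0, 0]}, {"claw": 1, "linear": [-0.1, -1, -0.25], "rotation": [0, 0, 0]}, {"claw": 1, "linear": [-0.1, -1, -0.25], "rotation": [0, 0, 0]}, {"claw": 1, "linear": [-0.1, -1, -0.25], "rotation": [0, 0, 0]}, {"claw": 1, "linear": [0, 0, 0], "rotation": [0, 0, 0]}]'

```text
time: 2.45
position: [0.6585, 0.2977, 0.2449]
tool_rot: [-1.318, 1.148, 1.338]
ft_force: [-0.2, -0.6, -0.8]
grip_width: 0.002
```

```bash
python3 - <<'E'
from h import *
s=get_state();im=get_image('wrist');cv2.imwrite('pics/w2.png',im)
np.savez('w2.npz',p=s['position'],r=s['tool_rot'])
print(s['position'],s['tool_rot'],s['joint_positions'].round(2))
C=cam('wrist',s);P=[proj(C,p).round() for p in ([.624,.203,.1195],[.63,.294,.117],[.48,.216,.05],[.478,.305,.046])];print(P)
c=np.mean(P,0).astype(int);x0=max(0,min(440,c[0]-100));y0=max(0,min(330,c[1]-75));print(x0,y0)
cv2.imwrite('pics/w2c.png',cv2.resize(im[y0:y0+150,x0:x0+200],(800,600),interpolation=cv2.INTER_CUBIC))
E
```

```text
[0.65850037 0.29766432 0.24492028] [-1.31801107  1.14771333  1.33830576] [-0.57  0.49  0.18  1.19 -0.09  1.49  1.32]
[array([193., 163.]), array([324., 192.]), array([254., -30.]), array([369., -11.])]
185 3
```

View pics/w2c.png

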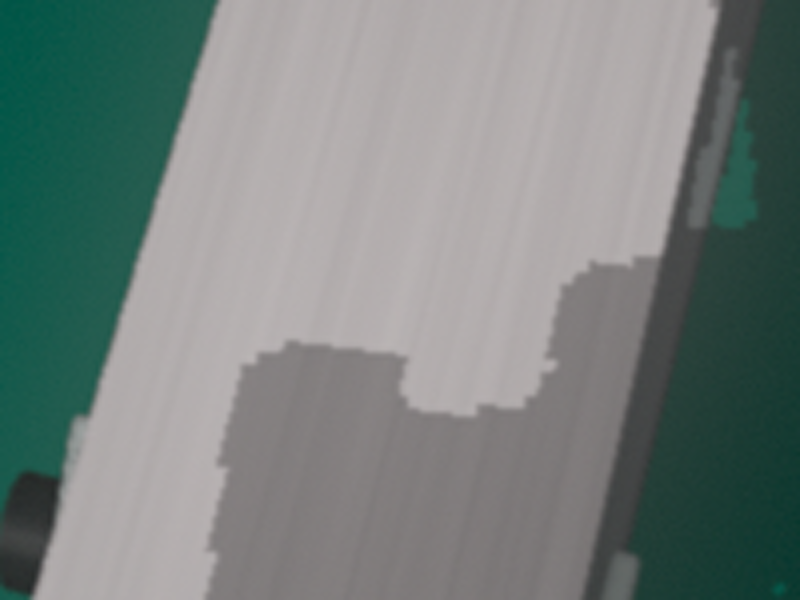

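play_rows --targets '[{"claw": 1, "linear": [-0.8, 0.9, -0.3], "rotation": [0, 0, 0]}, {"claw": 1, "linear": [-0.8, 0.9, -0.3], "rotation": [0, 0, 0]}, {"claw": 1, "linear": [-0.8, 0.9, -0.3], "rotation": [0, 0, 0]}, {"claw": 1, "linear": [-0.8, 0.5, -0.3], "rotation": [0, 0, 0]}, {"claw": 1, "linear": [0, 0, 0], "rotation": [0, 0, 0]}, {"claw": 1, "linear": [0, 0, 0], "rotation": [0, 0, 0]}]'

```text
time: 3.0
position: [0.5718, 0.2641, 0.3234]
tool_rot: [-1.318, 1.151, 1.363]
ft_force: [0.7, -0.0, -0.9]
grip_width: 0.004
```

```bash
python3 - <<'E'
from h import *
s=get_state();im=get_image('wrist');cv2.imwrite('pics/w3.png',im)
np.savez('w3.npz',p=s['position'],r=s['tool_rot'])
print(s['position'],s['tool_rot'],s['joint_positions'].round(2))
cv2.imwrite('pics/w23.png',np.hstack([cv2.resize(cv2.imread('pics/w2.png')[0:300,150:450],(400,400)),cv2.resize(im[0:300,150:450],(400,400))]))
E
```

```text
[0.57183726 0.26406763 0.32341594] [-1.31794055  1.15099257  1.36275477] [-0.6   0.28  0.17  1.31 -0.06  1.59  1.31]
```

View pics/w23.png

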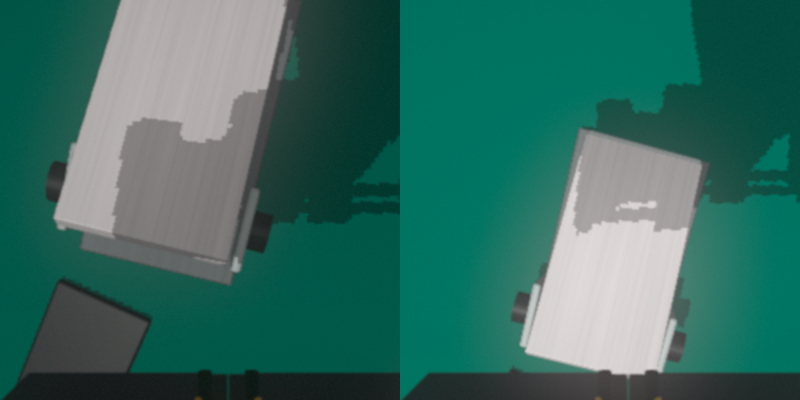

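The right half shows the full plate: low edge (586,131)–(706,164) and upper edge (526,352)–(661,373). I'll work out the face pose from these corners.

```bash
python3 - <<'E'
from h import *
from scipy.optimize import least_squares
def W(n):
    d=np.load(n);return cam('wrist',{'tool_rot':d['r'],'position':d['p']})
A=cam('scene');B=cam('side');w2=W('w2.npz');w3=W('w3.npz')
f2=lambda x,y:np.array([x*.75+150,y*.75]);f3=lambda x,y:f2(x-400,y)
fA=lambda x,y:np.array([x/4+340,y/4+213]);fB=lambda x,y:np.array([x/4+147,y/4+90])
obs={'HL':[(w2,f2(54,219)),(w3,f3(526,352)),(A,fA(68,350)),(B,fB(668,398))],
'HR':[(w2,f2(229,262)),(A,fA(192,430)),(B,fB(617,340)),(w3,f3(662,374))],
'LL':[(w3,f3(586,131)),(A,fA(232,323)),(B,fB(513,519))],
'LR':[(w3,f3(706,164)),(A,fA(350,392)),(B,fB(457,462))]}
for k,o in obs.items(): print(k,*tri(o))
M={'HL':(.085,-.045),'HR':(.085,.045),'LL':(-.085,-.045),'LR':(-.085,.045)}
def pose(p):return R.from_euler('ZY',[p[3],-p[4]]).as_matrix(),p[:3]
def res(p,sel=lambda C:True):
    Rm,c=pose(p);return np.concatenate([proj(C,Rm@[*M[k],0]+c)-q for k,o in obs.items() for C,q in o if sel(C)])
x0=[.55,.25,.083,-.05,.44]
for nm,sel in(('all',lambda C:True),('wrist',lambda C:C is w2 or C is w3),('fixed',lambda C:C is A or C is B)):
    r=least_squares(res,x0,args=(sel,),loss='soft_l1');print(nm,r.x.round(4),res(r.x,sel).round(1))
E
```

```text
HL [0.62462342 0.20263529 0.12014804] [array([ 1.4, -0.4]), array([ 0.4, -0.9]), array([-1.1,  0. ]), array([-0.2, -0.3])]
HR [0.6297528  0.29433185 0.11683176] [array([ 3.1, -4.4]), array([0. , 0.4]), array([-0.2, -0.1]), array([-3.2,  3.2])]
LL [0.475914   0.21469501 0.05039227] [array([-0.4,  5.1]), array([-2.1, -0.1]), array([-2.7, -0. ])]
LR [0.47852493 0.30600829 0.04596115] [array([-1.3, -0.3]), array([-0.5,  0.6]), array([-0.6, -0.5])]
all [ 0.5517  0.2541  0.0846 -0.082   0.4374] [ 1.6 -0.1  0.6 -0.6 -1.1 -0.  -0.2 -0.5  0.1 -0.6 -1.2 -0.7  0.7 -1.
 -5.3  6.7  1.2  0.7 -0.8 -0.3 -4.1  0.8 -1.8 -0.5 -0.8 -0.3 -0.6 -1. ]
wrist [ 0.5515  0.2542  0.0881 -0.0816  0.4414] [ 0.2 -0.3  0.1  0.2  0.5 -0.4 -4.9  7.6  1.1  0.2 -1.2 -0.7]
fixed [ 0.551   0.2552  0.0832 -0.0761  0.4392] [-0.4  0.6 -0.6 -0.4 -0.3 -0.2  0.2 -0.8 -0.5  0.2 -4.3  1.1 -0.3  0.1
 -0.9 -0.6]
```

play_rows --targets '[{"claw": 1, "linear": [0, 0.2, -1], "rotation": [0.005, 0, 0]}, {"claw": 1, "linear": [0, 0.2, -1], "rotation": [0.005, 0, 0]}, {"claw": 1, "linear": [0, 0.2, -1], "rotation": [0.005, 0, 0]}, {"claw": 1, "linear": [0, 0.2, -1], "rotation": [0.005, 0, 0]}, {"claw": 1, "linear": [0, 0.2, -1], "rotation": [0.005, 0, 0]}, {"claw": 1, "linear": [0, 0.2, -1], "rotation": [0, 0, 0]}, {"claw": 1, "linear": [0, 0.2, -1], "rotation": [0, 0, 0]}, {"claw": 1, "linear": [0, 0.2, -1], "rotation": [0, 0, 0]}, {"claw": 1, "linear": [0, 0.2, -1], "rotation": [0, 0, 0]}, {"claw": 1, "linear": [0, 0.2, -1], "rotation": [0, 0, 0]}]'

```text
time: 3.88
position: [0.5558, 0.0186, 0.3088]
tool_rot: [-1.298, 1.171, 1.37]
ft_force: [-0.2, 0.4, 1.0]
grip_width: 0.004
```

play_rows --targets '[{"claw": 1, "linear": [0.2, 0.2, -1], "rotation": [0, 0, 0]}, {"claw": 1, "linear": [0.2, 0.2, -1], "rotation": [0, 0, 0]}, {"claw": 1, "linear": [0.2, 0.2, -1], "rotation": [0, 0, 0]}, {"claw": 1, "linear": [0.2, 0.2, -1], "rotation": [0, 0, 0]}, {"claw": 1, "linear": [0.2, 0.2, -1], "rotation": [0, 0, 0]}, {"claw": 1, "linear": [0.2, 0.2, -1], "rotation": [0, 0, 0]}, {"claw": 1, "linear": [0.2, 0.2, -1], "rotation": [0, 0, 0]}, {"claw": 1, "linear": [0.2, 0.2, -1], "rotation": [0, 0, 0]}, {"claw": 1, "linear": [0, 0, 0], "rotation": [0, 0, 0]}]'

```text
time: 4.63
position: [0.5432, -0.1932, 0.2549]
tool_rot: [-1.291, 1.182, 1.384]
ft_force: [-1.2, -0.6, 0.2]
grip_width: 0.006
```

```bash
python3 - <<'E'
from h import *
s=get_state();im=get_image('wrist');cv2.imwrite('pics/w4.png',im)
np.savez('w4.npz',p=s['position'],r=s['tool_rot'])
print(s['position'],R.from_rotvec(s['tool_rot']).as_matrix().round(3),s['joint_positions'].round(2))
print(proj(cam('wrist',s),[.452,-.212,.064]))
cv2.imwrite('pics/w4c.png',cv2.resize(im[0:300,120:520],(800,600),interpolation=cv2.INTER_CUBIC))
E
```

```text
[ 0.54321898 -0.19322253  0.25487535] [[-0.073 -0.984 -0.161]
 [-0.005 -0.161  0.987]
 [-0.997  0.073  0.007]] [-0.12  0.21  0.47  1.55 -0.07  1.47  2.09]
[316.14111949 115.86065946]
```

View pics/w4c.png

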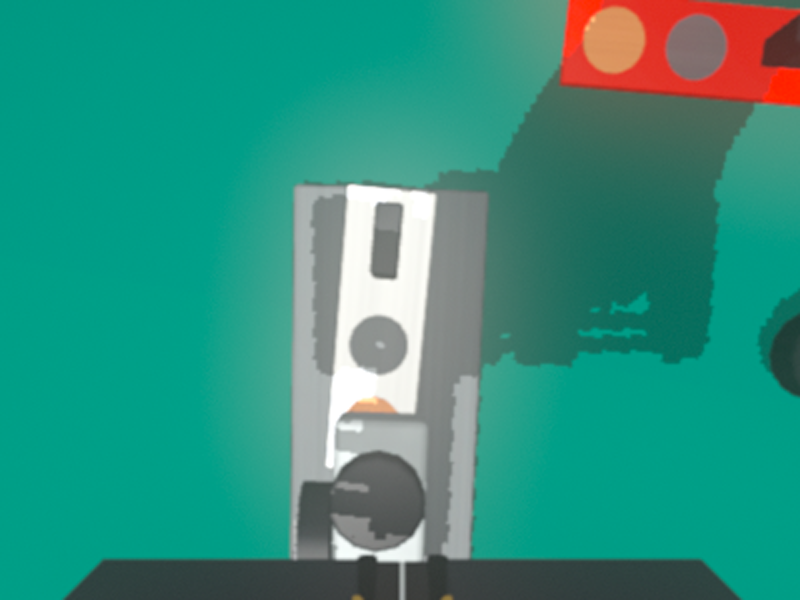

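```bash
python3 - <<'E'
from h import *
d=np.load('w4.npz');s={'tool_rot':d['r'],'position':d['p']};C=cam('wrist',s)
f=lambda x,y:(x/2+120,y/2)
for n,p,z in[('knob',(378,500),.175),('fl',(347,185),.022),('fr',(436,193),.022),('l2',(327,465),.022),('r2',(413,412),.022),('grip',(388,240),.058),('gf',(391,204),.058),('gb',(384,277),.058),('circ1',(379,345),.022),('anv',(294,185),.016),('anvr',(488,192),.016),('anvr2',(470,555),.016),('anvl2',(291,555),.016)]:
    print(n,onz(C,f(*p),z).round(4))
Rm=R.from_rotvec(d['r'])
yaw=.07
T=np.array([[0,-np.cos(yaw),-np.sin(yaw)],[0,-np.sin(yaw),np.cos(yaw)],[-1,0,0]])
print((Rm.inv()*R.from_matrix(T)).as_rotvec()/(np.pi/2))
E
```

```text
knob [ 0.5399 -0.2017  0.175 ]
fl [ 0.4311 -0.2363  0.022 ]
fr [ 0.428 -0.196  0.022]
l2 [ 0.5596 -0.2266  0.022 ]
r2 [ 0.5278 -0.19    0.022 ]
grip [ 0.455  -0.2133  0.058 ]
gf [ 0.4406 -0.2144  0.058 ]
gb [ 0.4701 -0.2126  0.058 ]
circ1 [ 0.4994 -0.2108  0.022 ]
anv [ 0.4342 -0.2608  0.016 ]
anvr [ 0.4227 -0.1723  0.016 ]
anvr2 [ 0.5943 -0.15    0.016 ]
anvl2 [ 0.6085 -0.2379  0.016 ]
[ 0.0586493   0.00235448 -0.046859  ]
```

play_rows --targets '[{"claw": 1, "linear": [0, 0, 0], "rotation": [0.03, 0, -0.024]}, {"claw": 1, "linear": [0, 0.15, -0.3], "rotation": [0.03, 0, -0.024]}, {"claw": 1, "linear": [0.7, 0, 0], "rotation": [0, 0, 0]}, {"claw": 1, "linear": [0.7, 0, 0], "rotation": [0, 0, 0]}, {"claw": 1, "linear": [0.7, 0, 0], "rotation": [0, 0, 0]}, {"claw": 1, "linear": [0.2, 0, 0], "rotation": [0, 0, 0]}, {"claw": 1, "linear": [0, 0, 0], "rotation": [0, 0, 0]}]'

```text
time: 5.27
position: [0.5443, -0.1859, 0.1899]
tool_rot: [-1.256, 1.163, 1.272]
ft_force: [-0.5, -0.5, 0.4]
grip_width: 0.007
```

```bash
cat > st.py <<'E'
from h import *
s=get_state();print(s['time'],s['position'].round(4),s['ft_force'].round(2),s['torque'].round(2),s['grip_width'],s['joint_positions'].round(2));print(R.from_rotvec(s['tool_rot']).as_matrix().round(3))
E
python3 st.py
```

```text
5.2667 [ 0.5443 -0.1859  0.1899] [-0.53 -0.47  0.36] [ 0.01 -0.02  0.02] 0.0067314610892511935 [-0.12  0.19  0.47  1.7  -0.1   1.28  2.02]
[[-0.001 -0.997 -0.077]
 [ 0.012 -0.077  0.997]
 [-1.    -0.     0.012]]
```

play_rows --targets '[{"claw": 1, "linear": [0, 0.11, -0.3], "rotation": [0, 0, 0]}, {"claw": 1, "linear": [0, 0.11, -0.3], "rotation": [0, 0, 0]}, {"claw": 1, "linear": [0, 0, 0], "rotation": [0, 0, 0]}, {"claw": 1, "linear": [0.35, 0, 0], "rotation": [0, 0, 0]}, {"claw": 1, "linear": [0, 0, 0], "rotation": [0, 0, 0]}]'

```text
time: 5.68
position: [0.5418, -0.2011, 0.1826]
tool_rot: [-1.26, 1.159, 1.272]
ft_force: [-0.3, 0.0, -0.3]
grip_width: 0.005
```

Now I'll press down in small rows.

play_rows --targets '[{"claw": 1, "linear": [0.2, 0.07, 0], "rotation": [0, 0, 0]}, {"claw": 1, "linear": [0.2, 0, 0], "rotation": [0, 0, 0]}, {"claw": 1, "linear": [0.2, 0, 0], "rotation": [0, 0, 0]}, {"claw": 1, "linear": [0.2, 0, 0], "rotation": [0, 0, 0]}, {"claw": 1, "linear": [0.2, 0, 0], "rotation": [0, 0, 0]}]'

```text
time: 6.1
position: [0.5409, -0.2018, 0.1578]
tool_rot: [-1.262, 1.158, 1.268]
ft_force: [-0.5, -0.2, 3.0]
grip_width: 0.002
```

play_rows --targets '[{"claw": 1, "linear": [0.15, 0, 0], "rotation": [0, 0, 0]}, {"claw": 1, "linear": [0.12, 0, 0], "rotation": [0, 0, 0]}, {"claw": 1, "linear": [0.08, 0, 0], "rotation": [0, 0, 0]}, {"claw": 1, "linear": [0, 0, 0], "rotation": [0, 0, 0]}]'

```text
time: 6.43
position: [0.5409, -0.2018, 0.1476]
tool_rot: [-1.262, 1.158, 1.268]
ft_force: [-0.1, -0.7, 3.5]
grip_width: 0.009
```

play_rows --targets '[{"claw": 1, "linear": [0.06, 0, 0], "rotation": [0, 0, 0]}]'

```text
time: 6.52
position: [0.5409, -0.2018, 0.1463]
tool_rot: [-1.262, 1.158, 1.268]
ft_force: [-1.6, 0.5, 3.5]
grip_width: 0.009
```

play_rows --targets '[{"claw": 1, "linear": [0.06, 0, 0], "rotation": [0, 0, 0]}]'

```text
time: 6.6
position: [0.541, -0.2018, 0.1454]
tool_rot: [-1.262, 1.158, 1.268]
ft_force: [-4.3, 0.8, 13.8]
grip_width: 0.004
```

play_rows --targets '[{"claw": 1, "linear": [0, 0, 0], "rotation": [0, 0, 0]}, {"claw": 1, "linear": [0, 0, 0], "rotation": [0, 0, 0]}, {"claw": 1, "linear": [0, 0, 0], "rotation": [0, 0, 0]}]'

```text
time: 6.85
position: [0.5409, -0.2018, 0.146]
tool_rot: [-1.262, 1.158, 1.268]
ft_force: [-1.6, -0.1, 3.6]
grip_width: 0.004
```

play_rows --targets '[{"claw": 1, "linear": [0.03, 0, 0], "rotation": [0, 0, 0]}, {"claw": 1, "linear": [0.03, 0, 0], "rotation": [0, 0, 0]}]'

```text
time: 7.02
position: [0.541, -0.2019, 0.1454]
tool_rot: [-1.262, 1.157, 1.268]
ft_force: [-3.4, 1.6, 11.4]
grip_width: 0.008
```

play_rows --targets '[{"claw": 1, "linear": [0.02, 0, 0], "rotation": [0, 0, 0]}, {"claw": 1, "linear": [0.02, 0, 0], "rotation": [0, 0, 0]}]'

```text
time: 7.18
position: [0.541, -0.2018, 0.1455]
tool_rot: [-1.262, 1.157, 1.268]
ft_force: [-2.0, 0.1, 5.8]
grip_width: 0.008
```

Holding with about 0.02–0.03 per row keeps the foot on the slide. I'll hold that for a full second or more.

play_rows --targets '[{"claw": 1, "linear": [0.025, 0, 0], "rotation": [0, 0, 0]}, {"claw": 1, "linear": [0.025, 0, 0], "rotation": [0, 0, 0]}, {"claw": 1, "linear": [0.025, 0, 0], "rotation": [0, 0, 0]}, {"claw": 1, "linear": [0.025, 0, 0], "rotation": [0, 0, 0]}, {"claw": 1, "linear": [0.025, 0, 0], "rotation": [0, 0, 0]}, {"claw": 1, "linear": [0.025, 0, 0], "rotation": [0, 0, 0]}]'

```text
time: 7.68
position: [0.541, -0.2018, 0.1455]
tool_rot: [-1.261, 1.155, 1.268]
ft_force: [-3.5, 0.3, 7.7]
grip_width: 0.003
```

play_rows --targets '[{"claw": 1, "linear": [0.025, 0, 0], "rotation": [0, 0, 0]}, {"claw": 1, "linear": [0.025, 0, 0], "rotation": [0, 0, 0]}, {"claw": 1, "linear": [0.025, 0, 0], "rotation": [0, 0, 0]}, {"claw": 1, "linear": [0.025, 0, 0], "rotation": [0, 0, 0]}, {"claw": 1, "linear": [0.025, 0, 0], "rotation": [0, 0, 0]}, {"claw": 1, "linear": [0.025, 0, 0], "rotation": [0, 0, 0]}]'

```text
time: 8.18
position: [0.5409, -0.2018, 0.1455]
tool_rot: [-1.261, 1.153, 1.267]
ft_force: [-1.9, 0.6, 7.5]
grip_width: 0.007
```

play_rows --targets '[{"claw": 1, "linear": [-0.25, 0, 0], "rotation": [0, 0, 0]}, {"claw": 1, "linear": [-0.4, 0, 0], "rotation": [0, 0, 0]}, {"claw": 1, "linear": [-0.8, 0, 0], "rotation": [0, 0, 0]}, {"claw": 1, "linear": [-1, 0, 0], "rotation": [0, 0, 0]}, {"claw": 0.2, "linear": [-1, 0.6, 0], "rotation": [0, 0, 0]}, {"claw": 0.2, "linear": [-0.2, 1, -0.05], "rotation": [0, 0, 0]}, {"claw": 0.2, "linear": [0, 1, -0.05], "rotation": [0, 0, 0]}, {"claw": 0.2, "linear": [0, 0.9, -0.05], "rotation": [0, 0, 0]}, {"claw": 0.2, "linear": [0, 0, 0], "rotation": [0, 0, 0]}, {"claw": 0.2, "linear": [0, 0, 0], "rotation": [0, 0, 0]}]'

```text
time: 9.02
position: [0.4524, -0.2128, 0.242]
tool_rot: [-1.266, 1.149, 1.266]
ft_force: [1.0, 0.3, -0.3]
grip_width: 0.372
```

```bash
python3 st.py; python3 - <<'E'
from h import *
a=get_image('side');cv2.imwrite('pics/s5.png',a)
A0=cv2.imread('pics/side0.png')
# did knob return & slide shift? diff around the gauge
r=np.s_[255:330,310:410];d=cv2.absdiff(a[r],A0[r]).max(2)
print((d>60).sum(), [ (c.min(),c.max()) for c in np.where(d>60)] if (d>60).any() else '')
E
```

```text
9.0167 [ 0.4524 -0.2128  0.242 ] [ 1.02  0.26 -0.34] [ 0.09 -0.01  0.05] 0.3721200863535882 [-0.1  -0.03  0.49  1.81 -0.    1.36  2.05]
[[ 0.012 -0.997 -0.082]
 [ 0.014 -0.082  0.997]
 [-1.    -0.014  0.013]]
228 [(np.int64(0), np.int64(13)), (np.int64(19), np.int64(60))]
```

play_rows --targets '[{"claw": 0.3, "linear": [0, -0.1, 0], "rotation": [0.009, 0.008, 0.008]}, {"claw": 0.3, "linear": [0.9, 0, 0], "rotation": [0, 0, 0]}, {"claw": 0.3, "linear": [1, 0, 0], "rotation": [0, 0, 0]}, {"claw": 0.3, "linear": [1, 0, 0], "rotation": [0, 0, 0]}, {"claw": 0.3, "linear": [1, 0, 0], "rotation": [0, 0, 0]}, {"claw": 0.3, "linear": [1, 0, 0], "rotation": [0, 0, 0]}, {"claw": 0.3, "linear": [0.7, 0, 0], "rotation": [0, 0, 0]}, {"claw": 0.3, "linear": [0, 0, 0], "rotation": [0, 0, 0]}]'

```text
time: 9.73
position: [0.4639, -0.211, 0.0971]
tool_rot: [-1.268, 1.173, 1.258]
ft_force: [-1.3, 1.2, -0.1]
grip_width: 0.696
```

```bash
python3 st.py; python3 - <<'E'
from h import *
s=get_state();im=get_image('wrist');C=cam('wrist',s)
print([proj(C,p).round() for p in([.455,-.2133,.058],[.54,-.2017,.175])])
a=get_image('side')
cv2.imwrite('pics/v6.png',np.hstack([cv2.resize(im,(400,300)),cv2.resize(a[235:340,300:440],(400,300),interpolation=cv2.INTER_CUBIC)]))
E
```

```text
9.7333 [ 0.4639 -0.211   0.0971] [-1.31  1.2  -0.13] [ 0.08  0.07 -0.01] 0.6963163838208486 [-0.09  0.13  0.5   1.97 -0.07  1.06  2.08]
[[ 0.004 -0.997 -0.073]
 [-0.003 -0.073  0.997]
 [-1.    -0.004 -0.004]]
[array([320., 253.]), array([337., 663.])]
```

View pics/v6.png

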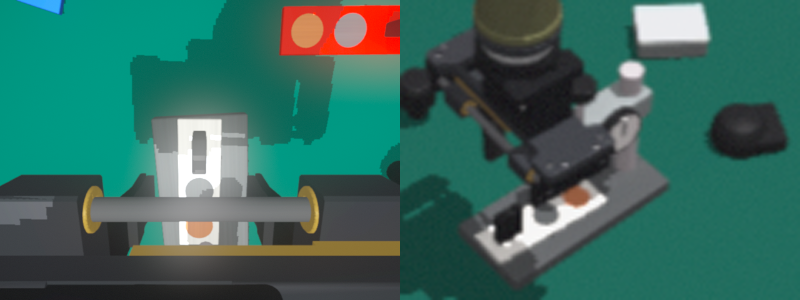

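```bash
python3 - <<'E'
from h import *
s=get_state();im=get_image('wrist');C=cam('wrist',s);cv2.imwrite('pics/w6.png',im)
g=im.max(2)
m=(g[190:285,300:345]<95).astype(np.uint8)
n,l,st,c=cv2.connectedComponentsWithStats(m)
for i in range(1,n):
    if st[i][4]>100:
        x,y,w,h,a=st[i];print(x+300,y+190,w,h,a)
        cx=x+300+w/2
        for r in(y+190,y+190+h): print(onz(C,(cx,r),.058).round(4),onz(C,(cx,r),.022).round(4))
for r in range(195,295,4):print(r,g[r,296:346:4])
E
```

```text
195 [244 243 241 242 240 241 244 243 246 245 245 243 242]
199 [244 243 242 243 241 241 244 243 246 245 246 243 243]
203 [244 244 243 243 236 233 237 235 238 246 246 243 243]
207 [244 244 242 244 118 118 119 119 118 235 246 244 243]
211 [245 244 242 244 119 120 122 123 123 232 246 255 255]
215 [245 244 255 255 122 125 126 126 126 197 246 255 255]
219 [244 245 255 255 130 132 133 133 133 180 246 255 255]
223 [245 245 243 221 134 136 136 137 138 181 246 244 244]
227 [245 245 243 221 137 139 138 140 141 182 247 245 244]
231 [245 245 243 221 138 140 141 142 142 183 247 245 244]
235 [245 246 255 255 141 142 144 144 143 187 247 255 255]
239 [245 255 255 255 142 144 144 146 146 198 255 255 255]
243 [245 255 255 255 145 147 147 151 153 198 255 255 255]
247 [255 255 255 255 166 168 167 167 167 235 255 255 255]
251 [255 255 255 255 171 171 170 169 167 246 255 255 255]
255 [255 255 255 255 152 154 155 154 153 255 255 255 255]
259 [255 255 255 255 148 149 150 150 150 255 255 255 255]
263 [255 255 255 255 148 150 150 151 151 255 255 255 255]
267 [255 255 255 255 148 150 150 150 150 255 255 255 255]
271 [255 255 255 255 168 167 167 165 161 255 255 255 255]
275 [255 255 255 255 255 255 255 255 255 255 255 255 255]
279 [255 255 255 255 255 253 238 247 255 255 255 255 255]
283 [255 255 255 216 195 195 197 196 196 206 255 255 255]
287 [255 255 199 194 194 195 195 195 195 195 191 255 255]
291 [255 240 195 193 194 193 194 194 194 193 191 209 255]
```

```bash
python3 - <<'E'
from h import *
C=cam('wrist');print(-C[1].T@C[2])
for r in(205,246,253,273): print(r,onz(C,(322,r),.058).round(4),onz(C,(322,r),.022).round(4))
for p in((311,260),(331.5,260)):print(onz(C,p,.058).round(4))
E
```

```text
[ 0.39572381 -0.2177461   0.26283064]
205 [ 0.4346 -0.2156  0.058 ] [ 0.4415 -0.2152  0.022 ]
246 [ 0.4556 -0.214   0.058 ] [ 0.4661 -0.2134  0.022 ]
253 [ 0.4593 -0.2137  0.058 ] [ 0.4705 -0.213   0.022 ]
273 [ 0.4701 -0.2129  0.058 ] [ 0.4831 -0.2121  0.022 ]
[ 0.4635 -0.2191  0.058 ]
[ 0.4627 -0.2086  0.058 ]
```

play_rows --targets '[{"claw": 0.3, "linear": [0, 0.34, -0.1], "rotation": [0, 0, 0]}, {"claw": 0.3, "linear": [0.6, 0, 0], "rotation": [0, 0, 0]}, {"claw": 0.3, "linear": [0.6, 0, 0], "rotation": [0, 0, 0]}, {"claw": 0.3, "linear": [0.6, 0, 0], "rotation": [0, 0, 0]}, {"claw": 0.3, "linear": [0, 0, 0], "rotation": [0, 0, 0]}]'

```text
time: 10.3
position: [0.464, -0.2193, 0.0641]
tool_rot: [-1.283, 1.162, 1.238]
ft_force: [-0.5, 0.9, 0.1]
grip_width: 0.703
```

```bash
python3 st.py
```

```text
10.3 [ 0.464  -0.2193  0.0641] [-0.52  0.89  0.11] [0.03 0.08 0.01] 0.7030824645216824 [-0.07  0.16  0.5   2.01 -0.1   0.97  2.12]
[[ 0.027 -0.997 -0.073]
 [-0.009 -0.073  0.997]
 [-1.    -0.026 -0.011]]
```

play_rows --targets '[{"claw": 0.3, "linear": [0, 0.32, 0.25], "rotation": [0, -0.007, 0.017]}, {"claw": 0.3, "linear": [0, 0, 0], "rotation": [0, 0, 0]}, {"claw": 0.3, "linear": [0, 0, 0], "rotation": [0, 0, 0]}]'

```text
time: 10.55
position: [0.4569, -0.2155, 0.068]
tool_rot: [-1.265, 1.172, 1.258]
ft_force: [0.3, 0.9, 0.4]
grip_width: 0.703
```

```bash
python3 st.py
```

```text
10.55 [ 0.4569 -0.2155  0.068 ] [0.33 0.92 0.4 ] [ 0.07  0.   -0.06] 0.7034344693889111 [-0.08  0.16  0.5   2.   -0.09  1.    2.11]
[[ 0.004 -0.997 -0.072]
 [-0.001 -0.072  0.997]
 [-1.    -0.004 -0.002]]
```

play_rows --targets '[{"claw": 0.4, "linear": [0.25, 0.06, 0.07], "rotation": [0, 0, 0]}, {"claw": 0.4, "linear": [0.25, 0, 0], "rotation": [0, 0, 0]}, {"claw": 0.4, "linear": [0.25, 0, 0], "rotation": [0, 0, 0]}, {"claw": 0.4, "linear": [0.25, 0, 0], "rotation": [0, 0, 0]}]'

```text
time: 10.88
position: [0.4589, -0.2155, 0.0456]
tool_rot: [-1.272, 1.167, 1.249]
ft_force: [-0.6, -0.4, 0.7]
grip_width: 0.608
```

```bash
python3 st.py
```

```text
10.8833 [ 0.4589 -0.2155  0.0456] [-0.64 -0.43  0.74] [ 0.04 -0.01 -0.01] 0.6080564028570594 [-0.07  0.18  0.5   2.03 -0.11  0.94  2.13]
[[ 0.015 -0.997 -0.072]
 [-0.004 -0.072  0.997]
 [-1.    -0.014 -0.005]]
```

play_rows --targets '[{"claw": 0.4, "linear": [0.25, 0.15, 0.1], "rotation": [0, -0.002, 0.01]}, {"claw": 0.4, "linear": [0.25, 0.03, 0], "rotation": [0, 0, 0.003]}, {"claw": 0.4, "linear": [0.2, 0.03, 0], "rotation": [0, 0, 0.003]}, {"claw": 0.4, "linear": [0, 0, 0], "rotation": [0, 0, 0]}]'

```text
time: 11.22
position: [0.4513, -0.2126, 0.0237]
tool_rot: [-1.254, 1.188, 1.274]
ft_force: [0.7, -0.0, -0.5]
grip_width: 0.601
```

```bash
python3 st.py
```

```text
11.2167 [ 0.4513 -0.2126  0.0237] [ 0.7  -0.01 -0.55] [0.04 0.05 0.  ] 0.6013240544302816 [-0.07  0.23  0.49  2.03 -0.12  0.93  2.13]
[[-0.017 -0.997 -0.072]
 [-0.002 -0.072  0.997]
 [-1.     0.017 -0.   ]]
```

play_rows --targets '[{"claw": 0.4, "linear": [-0.13, -0.12, -0.04], "rotation": [0, 0, -0.01]}, {"claw": 0.4, "linear": [0, 0, 0], "rotation": [0, 0, 0]}]'

```text
time: 11.38
position: [0.4542, -0.2134, 0.0262]
tool_rot: [-1.261, 1.176, 1.264]
ft_force: [0.3, 0.5, 1.0]
grip_width: 0.601
```

```bash
python3 st.py
```

```text
11.3833 [ 0.4542 -0.2134  0.0262] [0.32 0.53 0.96] [ 0.03 -0.03  0.03] 0.6008936130834828 [-0.06  0.22  0.49  2.04 -0.13  0.92  2.14]
[[-0.002 -0.997 -0.072]
 [-0.    -0.072  0.997]
 [-1.     0.002 -0.   ]]
```

The pose is good, so I'll close on the grip.

play_rows --newtons 30 --targets '[{"claw": 1, "linear": [0, 0, 0], "rotation": [0, 0, 0]}, {"claw": 1, "linear": [0, 0, 0], "rotation": [0, 0, 0]}, {"claw": 1, "linear": [0, 0, 0], "rotation": [0, 0, 0]}, {"claw": 1, "linear": [0, 0, 0], "rotation": [0, 0, 0]}, {"claw": 1, "linear": [0, 0, 0], "rotation": [0, 0, 0]}, {"claw": 1, "linear": [0, 0, 0], "rotation": [0, 0, 0]}]'

```text
time: 11.88
position: [0.4554, -0.214, 0.0278]
tool_rot: [-1.263, 1.174, 1.26]
ft_force: [0.4, -0.1, 0.1]
grip_width: 0.23
```

```bash
python3 st.py
```

```text
11.8833 [ 0.4554 -0.214   0.0278] [ 0.35 -0.06  0.06] [-0.05 -0.03  0.06] 0.23037332654641843 [-0.06  0.22  0.49  2.04 -0.13  0.92  2.14]
[[ 0.001 -0.997 -0.071]
 [-0.001 -0.071  0.997]
 [-1.    -0.001 -0.001]]
```

play_rows --newtons 30 --targets '[{"claw": 1, "linear": [0.01, 0, 0], "rotation": [0, 0, 0]}, {"claw": 1, "linear": [0.01, 0, 0], "rotation": [0, 0, 0]}, {"claw": 1, "linear": [0.01, 0, 0], "rotation": [0, 0, 0]}, {"claw": 1, "linear": [0.01, 0, 0], "rotation": [0, 0, 0]}]'

```text
time: 12.22
position: [0.4555, -0.2138, 0.0276]
tool_rot: [-1.263, 1.174, 1.261]
ft_force: [-1.2, 0.5, 4.3]
grip_width: 0.133
```

```bash
python3 st.py
```

```text
12.2167 [ 0.4555 -0.2138  0.0276] [-1.25  0.49  4.28] [0.2  0.36 0.09] 0.13318118441575869 [-0.06  0.22  0.49  2.04 -0.13  0.92  2.14]
[[ 0.001 -0.997 -0.072]
 [-0.    -0.072  0.997]
 [-1.    -0.001 -0.   ]]
```

play_rows --targets '[{"claw": 1, "linear": [-0.2, 0, 0], "rotation": [0, 0, 0]}, {"claw": 1, "linear": [-0.2, 0, 0], "rotation": [0, 0, 0]}, {"claw": 1, "linear": [0, 0, 0], "rotation": [0, 0, 0]}]'

```text
time: 12.47
position: [0.4545, -0.2136, 0.0373]
tool_rot: [-1.262, 1.175, 1.262]
ft_force: [-0.2, 0.0, -1.5]
grip_width: 0.133
```

```bash
python3 st.py; python3 - <<'E'
from h import *
a=get_image('side');w=get_image('wrist')
cv2.imwrite('pics/v7.png',np.hstack([cv2.resize(w,(400,300)),cv2.resize(a[235:340,300:440],(400,300),interpolation=cv2.INTER_CUBIC)]))
E
```

```text
12.4667 [ 0.4545 -0.2136  0.0373] [-0.21  0.01 -1.48] [0.02 0.05 0.02] 0.13342724364591108 [-0.07  0.2   0.49  2.03 -0.12  0.94  2.13]
[[-0.001 -0.997 -0.072]
 [-0.    -0.072  0.997]
 [-1.     0.001 -0.   ]]
```

View pics/v7.png

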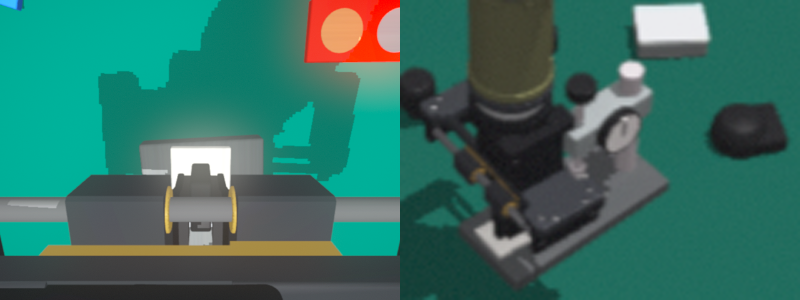

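play_rows --targets '[{"claw": 1, "linear": [0, 0.3, 0], "rotation": [0, 0, 0]}, {"claw": 1, "linear": [0, 0.5, 0], "rotation": [0, 0, 0]}, {"claw": 1, "linear": [0, 0.5, 0], "rotation": [0, 0, 0]}, {"claw": 1, "linear": [0, 0.5, 0], "rotation": [0, 0, 0]}, {"claw": 1, "linear": [0, 0, 0], "rotation": [0, 0, 0]}]'

```text
time: 12.98
position: [0.403, -0.2165, 0.0351]
tool_rot: [-1.259, 1.178, 1.267]
ft_force: [-0.0, 0.2, -2.3]
grip_width: 0.131
```

```bash
python3 st.py
```

```text
12.9833 [ 0.403  -0.2165  0.0351] [-0.01  0.18 -2.31] [-0.04  0.14 -0.04] 0.13146190633640228 [-0.06  0.11  0.52  2.13 -0.06  0.92  2.14]
[[-0.006 -0.997 -0.072]
 [ 0.001 -0.072  0.997]
 [-1.     0.006  0.001]]
```

play_rows --targets '[{"claw": 1, "linear": [-0.1, 0.5, 0], "rotation": [0, 0, 0]}, {"claw": 1, "linear": [-0.1, 0.5, 0], "rotation": [0, 0, 0]}, {"claw": 1, "linear": [-0.2, 0, 0], "rotation": [0, 0, 0]}, {"claw": 1, "linear": [-0.4, 0, 0], "rotation": [0, 0, 0]}, {"claw": 1, "linear": [-0.6, 0, 0], "rotation": [0, 0, 0]}, {"claw": 1, "linear": [-0.6, 0, 0], "rotation": [0, 0, 0]}, {"claw": 1, "linear": [-0.6, 0, 0], "rotation": [0, 0, 0]}, {"claw": 1, "linear": [0, 0, 0], "rotation": [0, 0, 0]}]'

```text
time: 13.65
position: [0.3763, -0.2175, 0.1027]
tool_rot: [-1.256, 1.177, 1.265]
ft_force: [0.8, -0.7, -1.7]
grip_width: 0.133
```

```bash
python3 st.py
```

```text
13.65 [ 0.3763 -0.2175  0.1027] [ 0.84 -0.72 -1.69] [-0.01 -0.05  0.02] 0.1328706704080595 [-0.06 -0.06  0.52  2.12  0.03  1.08  2.08]
[[-0.005 -0.998 -0.069]
 [ 0.003 -0.069  0.998]
 [-1.     0.004  0.003]]
```

```bash
cat > go.py <<'E'
from h import *
import sys
c=np.array([.5517,.2543,.085]);psi,al=-.081,.438
def target(h):
    ux=np.array([np.cos(psi)*np.cos(al),np.sin(psi)*np.cos(al),np.sin(al)]);n=np.array([-np.cos(psi)*np.sin(al),-np.sin(psi)*np.sin(al),np.cos(al)])
    return c-.040*ux+(.0116+h)*n, np.column_stack([-n,-ux,np.cross(-n,-ux)])
s=get_state();P,T=target(float(sys.argv[1]));Rm=R.from_rotvec(s['tool_rot']).as_matrix()
print('t',s['time'],'pos',s['position'].round(4),'tgt',P.round(4),'f',s['ft_force'].round(1),'tq',s['torque'].round(2),'w',round(s['grip_width'],3),'q',s['joint_positions'].round(2))
print('lin(tool now)',(Rm.T@(P-s['position'])/.025).round(2),'rot',(R.from_matrix(Rm.T@T).as_rotvec()/(np.pi/2)).round(4),'f_tool',(Rm.T@s['ft_force']).round(1))
E
python3 go.py .05
```

```text
t 13.65 pos [ 0.3763 -0.2175  0.1027] tgt [0.4896 0.2593 0.1238] f [ 0.8 -0.7 -1.7] tq [-0.01 -0.05  0.02] w 0.133 q [-0.06 -0.06  0.52  2.12  0.03  1.08  2.08]
lin(tool now) [-0.81 -5.84 18.72] rot [ 0.0939  0.0228 -0.2813] f_tool [ 1.7 -0.8 -0.8]
```

play_rows --targets '[{"claw": 1, "linear": [-0.8, -0.2, 0.2], "rotation": [0, 0, 0]}, {"claw": 1, "linear": [-0.8, -0.3, 0.6], "rotation": [0, 0, 0]}, {"claw": 1, "linear": [-0.8, -0.4, 0.8], "rotation": [0, 0, 0]}, {"claw": 1, "linear": [-0.8, -0.4, 0.9], "rotation": [0, 0, 0]}, {"claw": 1, "linear": [-0.3, -0.4, 0.9], "rotation": [0, 0, 0]}, {"claw": 1, "linear": [0, -0.3, 0.9], "rotation": [0, 0, 0]}, {"claw": 1, "linear": [0, -0.3, 0.9], "rotation": [0, 0, 0]}, {"claw": 1, "linear": [0, -0.2, 0.9], "rotation": [0, 0, 0]}, {"claw": 1, "linear": [0, -0.2, 0.9], "rotation": [0, 0, 0]}, {"claw": 1, "linear": [0, -0.2, 0.9], "rotation": [0, 0, 0]}]'

```text
time: 14.48
position: [0.441, -0.0098, 0.1916]
tool_rot: [-1.249, 1.176, 1.255]
ft_force: [0.1, 0.4, -2.2]
grip_width: 0.136
```

play_rows --targets '[{"claw": 1, "linear": [0, -0.2, 0.9], "rotation": [0, 0, 0]}, {"claw": 1, "linear": [0, -0.2, 0.9], "rotation": [0, 0, 0]}, {"claw": 1, "linear": [0, -0.2, 0.9], "rotation": [0, 0, 0]}, {"claw": 1, "linear": [0, -0.2, 0.9], "rotation": [0, 0, 0]}, {"claw": 1, "linear": [0, -0.2, 0.8], "rotation": [0, 0, 0]}, {"claw": 1, "linear": [0, 0, 0.5], "rotation": [0, 0, 0]}, {"claw": 1, "linear": [0, 0, 0], "rotation": [0, 0, 0]}]'

```text
time: 15.07
position: [0.4587, 0.1294, 0.1863]
tool_rot: [-1.251, 1.171, 1.268]
ft_force: [-0.0, 0.6, -2.2]
grip_width: 0.135
```

```bash
python3 go.py .08
```

```text
t 15.0667 pos [0.4587 0.1294 0.1863] tgt [0.4769 0.2604 0.151 ] f [-0.   0.6 -2.2] tq [0.03 0.07 0.02] w 0.135 q [-0.4  -0.02  0.07  1.92 -0.01  1.25  1.32]
lin(tool now) [ 1.46 -1.09  5.16] rot [ 0.0928  0.0275 -0.281 ] f_tool [ 2.2 -0.   0.6]
```

play_rows --targets '[{"claw": 1, "linear": [0, 0, 0.8], "rotation": [0.019, 0.006, -0.056]}, {"claw": 1, "linear": [0, 0, 0.8], "rotation": [0.019, 0.006, -0.056]}, {"claw": 1, "linear": [0, 0, 0.8], "rotation": [0.019, 0.006, -0.056]}, {"claw": 1, "linear": [0, 0, 0.8], "rotation": [0.019, 0.006, -0.056]}, {"claw": 1, "linear": [0, 0, 0.8], "rotation": [0.019, 0.006, -0.056]}, {"claw": 1, "linear": [0, 0, 0], "rotation": [0, 0, 0]}, {"claw": 1, "linear": [0, 0, 0], "rotation": [0, 0, 0]}]'

```text
time: 15.65
position: [0.4599, 0.2278, 0.1813]
tool_rot: [-1.338, 0.933, 0.8]
ft_force: [0.5, -0.6, -2.5]
grip_width: 0.135
```

```bash
python3 go.py .05
```

```text
t 15.65 pos [0.4599 0.2278 0.1813] tgt [0.4896 0.2593 0.1238] f [ 0.5 -0.6 -2.5] tq [ 0.05  0.67 -0.05] w 0.135 q [-0.51 -0.18 -0.22  2.14  0.37  0.9   0.56]
lin(tool now) [2.53 0.04 1.38] rot [-0.0074 -0.0051  0.0062] f_tool [ 2.5  0.6 -0.5]
```

play_rows --targets '[{"claw": 1, "linear": [0.3, 0, 0.45], "rotation": [-0.004, -0.003, 0.003]}, {"claw": 1, "linear": [0.7, 0, 0.45], "rotation": [-0.003, -0.002, 0.003]}, {"claw": 1, "linear": [0.7, 0, 0.45], "rotation": [0, 0, 0]}, {"claw": 1, "linear": [0.7, 0, 0], "rotation": [0, 0, 0]}, {"claw": 1, "linear": [0, 0, 0], "rotation": [0, 0, 0]}]'

```text
time: 16.07
position: [0.492, 0.254, 0.1247]
tool_rot: [-1.335, 0.939, 0.816]
ft_force: [-0.8, -2.0, -3.1]
grip_width: 0.138
```

```bash
python3 go.py .02;  python3 - <<'E'
from h import *
a=get_image('side');w=get_image('scene')
cv2.imwrite('pics/v8.png',np.hstack([cv2.resize(w[270:375,320:460],(400,300),interpolation=cv2.INTER_CUBIC),cv2.resize(a[135:240,230:370],(400,300),interpolation=cv2.INTER_CUBIC)]))
E
```

```text
t 16.0667 pos [0.492  0.254  0.1247] tgt [0.5022 0.2583 0.0967] f [-0.8 -2.  -3.1] tq [-0.07  0.79 -0.06] w 0.138 q [-0.5  -0.02 -0.23  2.12  0.44  0.79  0.48]
lin(tool now) [1.18 0.11 0.21] rot [-0.004  -0.0027 -0.0028] f_tool [ 2.6  1.9 -2. ]
```

View pics/v8.png

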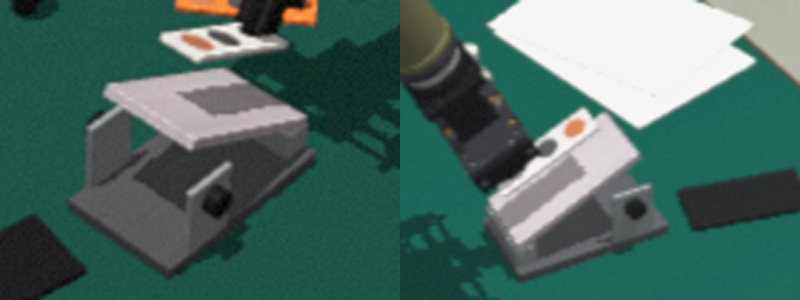

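```bash
python3 - <<'E'
from h import *
s=get_state();Rm=R.from_rotvec(s['tool_rot']).as_matrix()
A=cam('scene');B=cam('side');k=140/400
for n,p,q,yy in(('R',(160,37),(608,122),-.02),('L',(199,56),(588,108),.02)):
    x,r=tri([(A,(p[0]*k+320,p[1]*k+270)),(B,((q[0]-400)*k+230,q[1]*k+135))])
    m=s['position']+Rm@np.array([.0056,-.105,yy]);print(n,x,r,'pred',m,'diff in tool',(Rm.T@(x-m)).round(4))
E
```

```text
R [0.59512579 0.22829012 0.16402527] [array([-2.2,  0.7]), array([-1.5, -0.5])] pred [0.58771149 0.2270617  0.16701018] diff in tool [ 0.0058 -0.0053  0.0019]
L [0.5910661  0.26389034 0.1619426 ] [array([-1.6,  0.6]), array([-1.1, -0.4])] pred [0.59120938 0.2669084  0.1670803 ] diff in tool [ 0.0047  0.0021 -0.003 ]
```

play_rows --targets '[{"claw": 1, "linear": [0.3, 0.1, 0.2], "rotation": [-0.004, -0.003, -0.003]}, {"claw": 1, "linear": [0.3, 0, 0], "rotation": [0, 0, 0]}, {"claw": 1, "linear": [0.3, 0, 0], "rotation": [0, 0, 0]}, {"claw": 1, "linear": [0, 0, 0], "rotation": [0, 0, 0]}]'

```text
time: 16.5
position: [0.5024, 0.2599, 0.1082]
tool_rot: [-1.337, 0.921, 0.815]
ft_force: [-0.4, -0.7, -2.3]
grip_width: 0.134
```

```bash
python3 go.py .006
```

```text
t 16.5 pos [0.5024 0.2599 0.1082] tgt [0.5082 0.2578 0.084 ] f [-0.4 -0.7 -2.3] tq [ 0.08  0.76 -0.03] w 0.134 q [-0.5   0.02 -0.23  2.12  0.48  0.74  0.44]
lin(tool now) [ 0.97  0.2  -0.07] rot [-0.0019  0.0037  0.0051] f_tool [ 1.9  1.3 -0.7]
```

play_rows --targets '[{"claw": 1, "linear": [0.3, 0.2, -0.07], "rotation": [-0.002, 0.003, 0.005]}, {"claw": 1, "linear": [0.2, 0.03, 0], "rotation": [0, 0, 0]}, {"claw": 1, "linear": [0.2, 0.03, 0], "rotation": [0, 0, 0]}, {"claw": 1, "linear": [0, 0, 0], "rotation": [0, 0, 0]}]'

```text
time: 16.83
position: [0.504, 0.2578, 0.0881]
tool_rot: [-1.34, 0.93, 0.82]
ft_force: [-0.7, 0.4, -1.9]
grip_width: 0.135
```

```bash
python3 go.py 0
```

```text
t 16.8333 pos [0.504  0.2578 0.0881] tgt [0.5107 0.2576 0.0785] f [-0.7  0.4 -1.9] tq [ 0.07  0.77 -0.04] w 0.135 q [-0.5   0.05 -0.22  2.13  0.51  0.71  0.42]
lin(tool now) [ 0.46 -0.08  0.02] rot [ 0.0002  0.0005 -0.0001] f_tool [1.4 1.5 0.3]
```

play_rows --targets '[{"claw": 1, "linear": [0.15, -0.08, 0], "rotation": [0, 0, 0]}, {"claw": 1, "linear": [0.1, 0, 0], "rotation": [0, 0, 0]}]'

```text
time: 17.0
position: [0.5088, 0.2577, 0.0831]
tool_rot: [-1.34, 0.929, 0.82]
ft_force: [-0.4, 0.3, -2.2]
grip_width: 0.134
```

```bash
python3 go.py 0
```

```text
t 17.0 pos [0.5088 0.2577 0.0831] tgt [0.5107 0.2576 0.0785] f [-0.4  0.3 -2.2] tq [ 0.06  0.7  -0.01] w 0.134 q [-0.5   0.07 -0.22  2.13  0.51  0.7   0.42]
lin(tool now) [0.2  0.01 0.  ] rot [0.0005 0.0007 0.0001] f_tool [1.8 1.3 0.3]
```

play_rows --targets '[{"claw": 1, "linear": [0.08, 0, 0], "rotation": [0, 0, 0]}]'

```text
time: 17.08
position: [0.5099, 0.2576, 0.0811]
tool_rot: [-1.34, 0.929, 0.82]
ft_force: [-0.5, 1.2, -0.7]
grip_width: 0.137
```

play_rows --targets '[{"claw": 1, "linear": [0.06, 0, 0], "rotation": [0, 0, 0]}]'

```text
time: 17.17
position: [0.5105, 0.2578, 0.0797]
tool_rot: [-1.34, 0.929, 0.82]
ft_force: [-4.1, 0.1, 1.5]
grip_width: 0.132
```

```bash
python3 go.py 0
```

```text
t 17.1667 pos [0.5105 0.2578 0.0797] tgt [0.5107 0.2576 0.0785] f [-4.1  0.1  1.5] tq [-0.01  0.86 -0.12] w 0.132 q [-0.5   0.07 -0.22  2.13  0.52  0.69  0.41]
lin(tool now) [ 0.04  0.01 -0.01] rot [0.0006 0.0009 0.0001] f_tool [-3.1  3.1 -0.2]
```

play_rows --targets '[{"claw": 1, "linear": [0.04, 0, 0], "rotation": [0, 0, 0]}, {"claw": 1, "linear": [0.04, 0, 0], "rotation": [0, 0, 0]}]'

```text
time: 17.33
position: [0.5106, 0.2579, 0.0793]
tool_rot: [-1.341, 0.93, 0.819]
ft_force: [-10.7, -3.2, 11.9]
grip_width: 0.135
```

```bash
python3 go.py 0
```

```text
t 17.3333 pos [0.5106 0.2579 0.0793] tgt [0.5107 0.2576 0.0785] f [-10.7  -3.2  11.9] tq [-0.67  1.43 -0.42] w 0.135 q [-0.5   0.08 -0.22  2.13  0.52  0.69  0.41]
lin(tool now) [ 0.03  0.01 -0.01] rot [ 0.0006 -0.0003  0.0001] f_tool [-15.2   4.3  -4. ]
```

play_rows --targets '[{"claw": 1, "linear": [0.0, 0, 0], "rotation": [0, 0, 0]}, {"claw": 1, "linear": [0.02, 0, 0], "rotation": [0, 0, 0]}, {"claw": 1, "linear": [0.02, 0, 0], "rotation": [0, 0, 0]}, {"claw": 1, "linear": [0.02, 0, 0], "rotation": [0, 0, 0]}]'

```text
time: 17.67
position: [0.5111, 0.2584, 0.0795]
tool_rot: [-1.342, 0.929, 0.818]
ft_force: [-9.0, -2.1, 8.8]
grip_width: 0.137
```

```bash
python3 go.py 0; python3 - <<'E'
from h import *
a=get_image('side');w=get_image('scene');cv2.imwrite('pics/side9.png',a);cv2.imwrite('pics/scene9.png',w)
cv2.imwrite('pics/v9.png',np.hstack([cv2.resize(w[275:365,340:440],(400,360),interpolation=cv2.INTER_CUBIC),cv2.resize(a[155:245,240:340],(400,360),interpolation=cv2.INTER_CUBIC)]))
E
```

```text
t 17.6667 pos [0.5111 0.2584 0.0795] tgt [0.5107 0.2576 0.0785] f [-9.  -2.1  8.8] tq [-0.47  1.29 -0.37] w 0.137 q [-0.5   0.08 -0.22  2.13  0.53  0.69  0.41]
lin(tool now) [ 0.03  0.03 -0.03] rot [ 0.0007 -0.0003  0.001 ] f_tool [-11.7   4.3  -2.8]
```

View pics/v9.png

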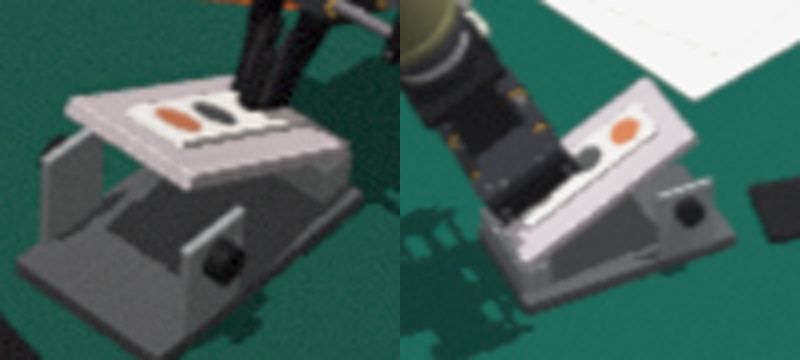

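```bash
python3 - <<'E'
from h import *
c=np.array([.5517,.2543,.085]);psi,al=-.081,.438
Rf=R.from_euler('ZY',[psi,-al]).as_matrix()
A=cam('scene');B=cam('side')
def pl(C,p,h):
    o,d=ray(C,p);n=Rf[:,2];q=o+d*((c+n*h-o)@n)/(d@n);return (Rf.T@(q-c)*1000).round(1)
fa=lambda x,y:(x/4+340,y/4+275);fb=lambda x,y:((x-400)/4+240,y/4+155)
print('plate A',[pl(A,fa(*p),0) for p in((68,102),(190,181))],'B',[pl(B,fb(*p),0) for p in((645,79),(697,137))])
print('slide A',[pl(A,fa(*p),.006) for p in((127,109),(183,141))],'B',[pl(B,fb(*p),.006) for p in((633,106),(660,124),(530,222))])
print('discs A',[pl(A,fa(*p),.006) for p in((180,120),(213,112))],'B',[pl(B,fb(*p),.006) for p in((625,131),(592,157))])
d=np.load('w4.npz');C=cam('wrist',{'tool_rot':d['r'],'position':d['p']})
for n in('scene','side'):
    a=cv2.imread(f'pics/{n}0.png');b=cv2.imread(f'pics/{n}9.png');m=(cv2.absdiff(a,b).max(2)>45).astype(np.uint8)
    k,l,st,_=cv2.connectedComponentsWithStats(cv2.morphologyEx(m,cv2.MORPH_CLOSE,np.ones((5,5))))
    print(n,[tuple(x[:5]) for x in st[1:].tolist() if x[4]>40])
E
```

```text
plate A [array([ 82.7, -44. ,  -0. ]), array([86.1, 47.2, -0. ])] B [array([81.7, 43.4,  0. ]), array([ 85.6, -47.9,   0. ])]
slide A [array([ 61.1, -19.2,   6. ]), array([58.3, 19.6,  6. ])] B [array([60. , 19.4,  6. ]), array([ 68.4, -16.6,   6. ]), array([-63.2, -18.2,   6. ])]
discs A [array([34.5,  0.2,  6. ]), array([-1.6, -1.3,  6. ])] B [array([42.4,  1.2,  6. ]), array([ 8.2, -0.3,  6. ])]
scene [(405, 0, 235, 165, 12896), (624, 115, 16, 48, 380), (621, 162, 19, 15, 85), (428, 168, 43, 33, 584), (576, 178, 64, 91, 2293), (374, 209, 88, 103, 3604), (249, 224, 40, 33, 461)]
side [(68, 13, 222, 204, 7292), (53, 73, 36, 92, 973), (108, 115, 11, 11, 65), (131, 141, 8, 29, 71), (141, 180, 7, 11, 43), (91, 202, 9, 15, 70), (99, 220, 9, 34, 88), (134, 249, 33, 39, 439), (73, 258, 54, 62, 880), (326, 297, 47, 30, 565)]
```

play_rows --targets '[{"claw": 1, "linear": [0.0, 0, 0], "rotation": [0, 0, 0]}, {"claw": 1, "linear": [0.012, 0, 0], "rotation": [0, 0, 0]}, {"claw": 1, "linear": [0.012, 0, 0], "rotation": [0, 0, 0]}, {"claw": 1, "linear": [0.012, 0, 0], "rotation": [0, 0, 0]}]'

```text
time: 18.1
position: [0.5111, 0.2584, 0.0796]
tool_rot: [-1.342, 0.93, 0.817]
ft_force: [-5.8, -1.8, 5.1]
grip_width: 0.134
```

```bash
python3 go.py 0; python3 - <<'E'
from h import *
w=get_image('scene');a=get_image('side')
cv2.imwrite('pics/v10.png',np.hstack([cv2.resize(w[292:332,350:430],(800,400),interpolation=cv2.INTER_CUBIC)[:, :800]]))
cv2.imwrite('pics/v10.png',np.vstack([cv2.resize(w[294:329,355:428],(800,384),interpolation=cv2.INTER_LANCZOS4),np.pad(cv2.resize(a[175:220,265:325],(288,216),interpolation=cv2.INTER_LANCZOS4),((0,0),(0,512),(0,0)))]))
E
python3 go.py 0
```

```text
t 18.1 pos [0.5111 0.2584 0.0796] tgt [0.5107 0.2576 0.0785] f [-5.8 -1.8  5.1] tq [-0.27  1.01 -0.26] w 0.134 q [-0.5   0.08 -0.22  2.13  0.53  0.69  0.41]
lin(tool now) [ 0.03  0.03 -0.03] rot [ 0.0005 -0.0007  0.0012] f_tool [-7.   2.9 -2.3]
t 18.2 pos [0.5111 0.2584 0.0796] tgt [0.5107 0.2576 0.0785] f [-5.7 -0.8  5.2] tq [-0.26  1.05 -0.21] w 0.136 q [-0.5   0.08 -0.22  2.13  0.53  0.69  0.41]
lin(tool now) [ 0.03  0.03 -0.03] rot [ 0.0005 -0.0007  0.0012] f_tool [-7.1  2.9 -1.2]
```

View pics/v10.png

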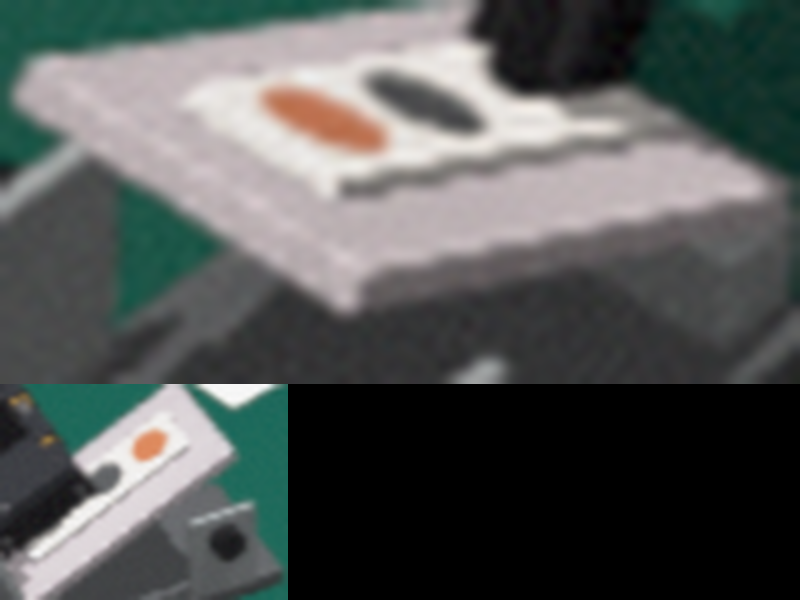

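Pressure is steady at about 9 N net, and the dark edge under the slide is even along its length, so I see no gap. Handing in.

```bash
python3 -c "
from bench import *
print(close_job())"; python3 go.py 0
```

```text
the job is handed in; nothing more can be done
None
the job is handed in; nothing more can be done
```

The job is done and handed in at about 18 s, with the arm still gripping the slide and pressing it on the stage.

**Gauge:** I pushed the knob down about 30 mm until the foot met the slide. I held it there about 1.2 s at 6–11 N, after a brief 13.8 N peak at first contact, then let it spring back. A later picture showed the knob up again.

**Slide:** I took it by its grip, lifted it about 10 mm, drew it out frontwards and tilted it to the measured slope of 0.438 rad. It now lies on the stage face, length up the slope, grip end down.

**Last checks:**
- **Pressure:** steady at about 9 N net. It briefly reached about 17 N during pressing, below the 29 N at which the hinge gives way.
- **Orientation:** within about 0.002 rad of the estimated slope.
- **Centring:** within about 3–5 mm of the middle of the face.
- **Stage:** its upper plate corner reads at the same pixels as before in both views.
- **Other things on the bench:** comparing before and after pictures showed no changes I could link to them; I did not check each one separately.

**Disagreement:** the scene and side views differed by up to about 3 mm on the slide's height, close to the reading error. The contact forces and the even edge shadow both point to the slide being flush. I could not measure a gap directly.

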